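Load the two-tier burnout rack with the ready casting flasks

TASK

Load the burnout rack: stand the two short plaster-filled flasks upright on its lower shelf, then lower the upper shelf onto the rack so that all four corner holes drop over their posts and it lies level on the collars, and last stand the tall plaster-filled flask upright on the upper shelf. Every flask stands wholly on its shelf; set them down gently, since dropped or toppled plaster cracks. Leave the flask still in its rubber base and the two empty flask tubes where they are.

Things in the scene. Friction and masses are not known exactly. Their poses are not given: they have to be found in the camera images.
- rack: Lower part of a kiln rack, fixed: dark steel grid shelf 260 (x) by 170 mm (y) with 4 corner posts. Origin: centre, at bench level; z up. Shelf top 12 mm above it. Posts at x +-115, y +-70 mm: 14 mm tube, 28 mm collar with its top at 82 mm, then an 8 mm pin, tapered to 3 mm over its last 8 mm, ending at 108 mm. Half a turn makes no difference
- upper_tier: Loose upper shelf, flat on the bench: dark steel grid 260 (x) by 170 (y) by 4 mm, 0.45 kg, a 17 mm hole in each corner at x +-115, y +-70 mm. Origin: centre of its underside; z up. Lifting handle in the middle: upside-down U of 10 mm round bar, its level grip along y from -36 to 36 mm at x 0, centre line 50 mm above the origin. Seated, its underside lies 82 mm above the rack's origin
- flask_short_1: Short casting flask ready for the kiln: steel cylinder 50 mm in diameter, 50 mm high, filled to just under its rim with set white investment plaster, standing directly on the bench, about 0.2 kg. Origin: centre of its underside, z up; round, so its yaw means nothing
- flask_short_2: Second short casting flask, the same in every way as flask_short_1
- flask_tall: Tall casting flask ready for the kiln: steel cylinder 58 mm in diameter, 100 mm high, filled with white investment plaster, about 0.5 kg, too tall to stand under the upper shelf. Origin: centre of its underside, z up; round
- flask_on_rubber: NOT ready: a short plaster-filled flask (50 mm in diameter) still seated in its black rubber sprue base, a disc 70 mm in diameter and 18 mm high; 60 mm high in all. Origin: centre of the underside of the rubber. Stays where it is
- empty_short: Empty short flask: a bare open steel tube 50 mm in diameter, 50 mm high, no plaster, one sees down into it. Origin: centre of its lower end. Stays where it is
- empty_tall: Empty tall flask: a bare open steel tube 58 mm in diameter, 100 mm high, no plaster. Origin: centre of its lower end. Stays where it is

How it is judged:
On the way, in this order (a step that is already met when the one before it is completed fails the run):
1. both short filled flasks stand upright on the rack's lower shelf (x of flask_short_1 in the frame of rack between -0.105 and 0.105 m and y of flask_short_1 in the frame of rack between -0.06 and 0.06 m and z of flask_short_1 in the frame of rack between 0.008 and 0.016 m and angle between each of flask_short_1, flask_short_2's own z axis and vertical below 0.1 rad and x of flask_short_2 in the frame of rack between -0.105 and 0.105 m and y of flask_short_2 in the frame of rack between -0.06 and 0.06 m and z of flask_short_2 in the frame of rack between 0.008 and 0.016 m), for 0.2 s.
2. the upper shelf lies level on the four collars, every hole over its post (z of upper_tier in the frame of rack between 0.078 and 0.086 m and horizontal distance between upper_tier and rack below 0.01 m and angle between the x axis of upper_tier and the x axis of rack, either way round below 0.1 rad and angle between upper_tier's own z axis and vertical below 0.04 rad), for 0.2 s.
3. the tall filled flask stands upright on the upper shelf (x of flask_tall in the frame of upper_tier between -0.101 and 0.101 m and y of flask_tall in the frame of upper_tier between -0.056 and 0.056 m and z of flask_tall in the frame of upper_tier between 0 and 0.008 m and angle between flask_tall's own z axis and vertical below 0.1 rad), for 0.2 s.
At the end, for the whole second after the job is handed in: Short filled flasks upright (0.1 rad), wholly on the lower shelf; upper shelf level on the four collars, holes over posts (centre within 10 mm, 0.1 rad, height 4 mm); tall filled flask upright, wholly on the upper shelf; all released and at rest (all of step 1 and all of step 2 and all of step 3 and linear speed of each of flask_short_1, flask_short_2, flask_tall, upper_tier below 0.02 m/s and angular speed of each of flask_short_1, flask_short_2, flask_tall, upper_tier below 0.2 rad/s); the robot touches nothing.
It fails at once if the flask in the rubber base or an empty flask is shifted by more than 30 mm or knocked over (distance of any of flask_on_rubber, empty_short, empty_tall from where it was at the start of the episode above 0.03 m or angle between any of flask_on_rubber, empty_short, empty_tall's own z axis and vertical above 0.5 rad).
It fails at once if a filled flask is toppled (tilted by more than 0.7 rad) (angle between any of flask_short_1, flask_short_2, flask_tall's own z axis and vertical above 0.7 rad).
It fails at once if a filled flask falls freely, dropped from more than about 15 mm (over 0.5 m/s while no finger touches it) ((linear speed of flask_short_1 above 0.5 m/s and contact force between flask_short_1 and the fingers below 0.05 N) or (linear speed of flask_short_2 above 0.5 m/s and contact force between flask_short_2 and the fingers below 0.05 N) or (linear speed of flask_tall above 0.5 m/s and contact force between flask_tall and the fingers below 0.05 N)).
It fails at once if a filled flask is rammed onto its shelf (over 60 N) (contact force between any of flask_short_1, flask_short_2 and rack above 60 N or contact force between flask_tall and upper_tier above 60 N).
It also fails if it takes over 144 s, if anything falls off the work surface, if the arm or the gripper's body presses on something with over 40 N, if the wrist force passes 120 N, or if a joint passes its speed limit or range.

ROBOT

A 6-joint arm with a two-finger parallel gripper is mounted at the origin on the work surface. World frame = base frame: x ahead of the robot, y to its left, z up, the work surface at z = 0. Lengths are in m, angles in rad, forces in N, time in s.
With the tool pointing down it reaches from about 0.275 to 0.975 m from the base axis. Payload 8.4 kg.
Tool frame: the origin (TCP) lies on the front face of the gripper's body, between the roots of the fingers; the fingertips stand 88 mm ahead of it and the grasp point (between the pads) lies 69 mm ahead of it; z points along the fingers, y is the line along which they close (so a half turn about z gives the same grasp; the last joint's range is limited). The gripper opens to 92 mm and grips with 3 to 60 N. Pads are 20 mm wide; open, the fingers measure 128 mm over their backs; the gripper's body (75 mm by 189 mm) begins 69 mm behind the grasp point.
Start: joints at [1.155, 0.353, 1.633, -0, 1.155, -0.002], TCP at [0.251, 0.572, 0.303] pointing down, gripper open.
Joint ranges: [-2.63, 2.63], [-0.92, 2.1], [0.06, 2.66], [-1.3, 4.44], [0, 2.69], [-3.02, 3.02]. Speed limits (rad/s): [2.22, 2.22, 2.79, 3.14, 3.14, 3.14].

INTERFACE

Orientations are given as a unit quaternion [w, x, y, z].
In Python, from station import manip, eyes gives the robot as it stands.
- The arm moves only by the tool apply_moves, never from a script. Its argument "motion" is text: rows parted by semicolons, each of 4 numbers parted by spaces: the shift along the tool's x, y, z in units of 30 mm (1.0 is 30 mm), then the turn about the tool's z in units of 10 degrees (1.0 is 10 degrees). In form: tx ty tz yaw; .... A call has 1 to 8 rows; each row shifts and turns the commanded pose from where the row before left it, along the tool's axes as they then stand; what a row does not reach is not made up. A row lasts 1/8 s, in which the tool goes at most 62.5 mm and 10.7 degrees, less where a joint would pass 70% of its speed; a pose out of reach is approached as far as the arm can. A call is refused whole if a number of a shift passes 1 or a number of a turn 1, either way. A call with a gripper value outside its range is refused whole. "grip" is the opening, from 0 (shut) to 1 (fully open), set as the call begins (left out, the last holds). The fingers move at their own pace and stop on an object; "squeeze" is the grip in N (left out, the last holds). Time passes only in rows, so rows that do not move let the fingers close. It gives the time, the measured TCP pose, the force, the opening and the grip force at its end, in the units of the state.
- manip.state(): the state, without advancing time (a new reading comes with each control period).
- eyes.snapshot(name): name is "scene" or "top" or "wrist"; returns the picture (400x640x3 uint8, red, green, blue); there is no depth.
- eyes.calibration(name): a dict with "intrinsics" (3x3 intrinsics, pixels), "R" (3x3) and "t" (3): a world point X has camera coordinates R X + t. Camera axes: x right, y down, z forward; pixel columns grow to the right and rows downward; lengths in m; the calibration is good to about 2 mm. A picture is of the moment at which its call begins: read the wrist's pose just before it. calibration takes no time and is no camera call; for the wrist camera it gives the pose at the moment of the call.
- manip.close_job(): hands the job in; it is judged then, once.
The state is a dict: "t": time; "joints": joint angles; "qd": joint speeds; "effort": joint torques, N m; "position": TCP position; "eef_rot": TCP orientation; "force": force on the tool from outside, world axes, zero at the start; "torque": the same for the moment, N m; "gripper_width": finger opening in m; "gripper_force": force on a finger pad.
Only numpy, scipy, OpenCV 4.12 (cv2) and the standard library are available. Lean on these libraries where they do the work, as an engineer would, in place of code of your own. Each camera call takes 0.05 s, during which the arm holds its last target. There are 200 camera calls.

## Working session

There is one attempt and no reset: what is moved stays moved. The work goes in short steps, Python scripts to look and compute and a tool call to move; the robot and the scene stay as the last step left them, time stands still between calls to the robot, and variables do not carry over. Pictures are saved under pics/ and viewed, at most 14 in all, crops included, and the job is handed in when it is done.

Besides the shell and the picture viewer there is one more tool, called after "Request:" as name(argument=value, ...) on one line, values as JSON. apply_moves: Moves the arm, as the interface text tells. Its arguments: {"type":"object","properties":{"motion":{"type":"string"},"grip":{"type":"number"},"squeeze":{"type":"number"}},"required":["motion"]}

```bash
mkdir -p pics; ls
python3 - <<'E'
from station import manip, eyes
import cv2
s=manip.state(); print(s)
for n in ("top","scene"):
    im=eyes.snapshot(n); cv2.imwrite(f"pics/{n}0.png",im[:,:,::-1]); c=eyes.calibration(n); print(n,c)
E
```

```text
pics
{'t': 0.0, 'joints': array([ 1.15460391e+00,  3.53638562e-01,  1.63409877e+00,  3.67210403e-05,
        1.15519239e+00, -2.42394730e-03]), 'qd': array([-5.90610565e-05,  2.31124660e-05,  6.54267197e-04, -3.40088884e-04,
        6.73972378e-04, -3.40441048e-04]), 'effort': array([-4.21494042e-04, -5.93858242e+01, -3.34205282e+01,  6.98192976e-02,
        2.37902789e-02, -1.52700309e-04]), 'position': array([0.25115042, 0.57192928, 0.30198473]), 'eef_rot': array([-1.55335855e-04,  2.05418798e-01,  9.78673935e-01, -6.50452184e-04]), 'force': array([ 0.86149052,  0.8876999 , -0.17496251]), 'torque': array([0.03486713, 0.01169384, 0.00217178]), 'gripper_force': 0.0, 'gripper_width': 0.09206211502759824}
top {'intrinsics': array([[416.94614623,   0.        , 322.4705547 ],
       [  0.        , 416.94614623, 199.14336994],
       [  0.        ,   0.        ,   1.        ]]), 'R': array([[ 0.00755628, -0.99996491,  0.0036168 ],
       [-0.99311533, -0.00792724, -0.11687215],
       [ 0.11689672, -0.00270878, -0.99314038]]), 't': array([-0.01510947,  0.54229433,  0.89035956])}
scene {'intrinsics': array([[458.58999867,   0.        , 322.16036554],
       [  0.        , 458.58999867, 201.04728908],
       [  0.        ,   0.        ,   1.        ]]), 'R': array([[-0.91012058,  0.41416598,  0.01212707],
       [ 0.2871038 ,  0.65146679, -0.70225525],
       [-0.29875061, -0.63565523, -0.71182196]]), 't': array([ 0.50335956, -0.11215045,  1.05371146])}
```

View pics/top0.png

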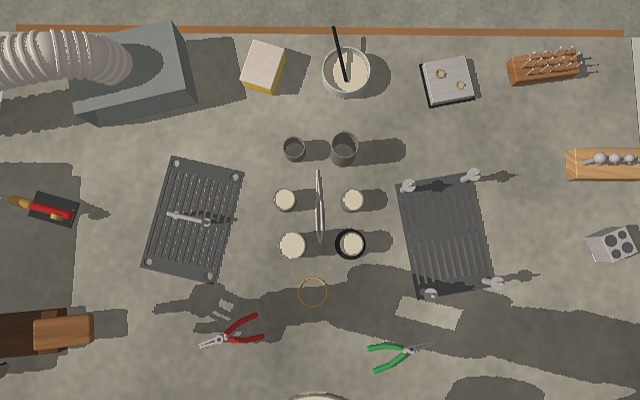

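View pics/scene0.png

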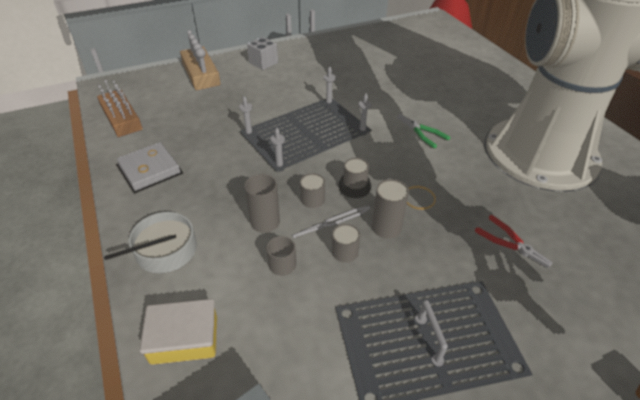

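Top view: plaster tops at (285,200) and (353,200) are the short flasks, (292,244) is the tall one and (350,243) is the flask in rubber. The empties are at (293,148) and (344,148). The tier is centred near (193,218) and the rack near (446,236). Tongs lie between the flasks at (320,205). I'll enlarge for corners.

```bash
cat > h.py <<'E'
import numpy as np, cv2
from station import manip, eyes
def cal(n):
    c=eyes.calibration(n); return c["intrinsics"],c["R"],c["t"]
def ray(n,u,v,z,c=None):
    K,R,t=c or cal(n); d=R.T@np.linalg.inv(K)@np.array([u,v,1.]); C=-R.T@t
    return C+d*(z-C[2])/d[2]
def px(n,X,c=None):
    K,R,t=c or cal(n); p=K@(R@np.array(X)+t); return p[:2]/p[2]
E
python3 - <<'E'
from h import *
im=cv2.imread("pics/top0.png")
A=cv2.resize(im[150:290,135:255],None,fx=3.3,fy=4,interpolation=2) if 0 else cv2.resize(im[148:298,135:255],None,fx=4,fy=4,interpolation=2)[:600,:400]
B=cv2.resize(im[160:310,385:515],None,fx=4,fy=4,interpolation=2)[:600,:400]
cv2.imwrite("pics/a.png",cv2.resize(im[148:292,135:255],None,fx=4,fy=4,interpolation=2))
cv2.imwrite("pics/b.png",cv2.resize(im[160:308,385:525],None,fx=4,fy=4,interpolation=2))
m=(im.min(2)>165).astype(np.uint8)
n,l,st,ce=cv2.connectedComponentsWithStats(m)
for i in range(1,n):
    x,y=ce[i]
    if st[i,4]>100 and 260<x<380 and 120<y<270: print(ce[i],st[i], ray("top",x,y,.05)[:2], ray("top",x,y,.1)[:2], ray("top",x,y,.06)[:2])
E
```

```text
[284.35 198.31] [276 190  18  19 200] [0.5414155 0.0717974] [0.53546572 0.0673306 ] [0.54022555 0.07090404]
[352.62871287 199.17326733] [343 190  19  19 202] [ 0.54071291 -0.07624125] [ 0.53480226 -0.07246247] [ 0.53953078 -0.07548549]
[291.87333333 244.77666667] [280 233  24  25 300] [0.44141917 0.0538789 ] [0.44103907 0.05041014] [0.44134315 0.05318515]
[352.44827586 243.81280788] [344 234  18  20 203] [ 0.44445458 -0.07576821] [ 0.44390541 -0.07201578] [ 0.44434475 -0.07501772]
```

View pics/a.png

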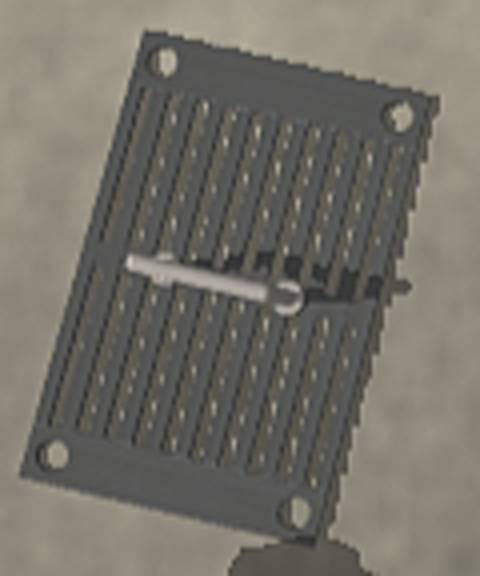

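View pics/b.png

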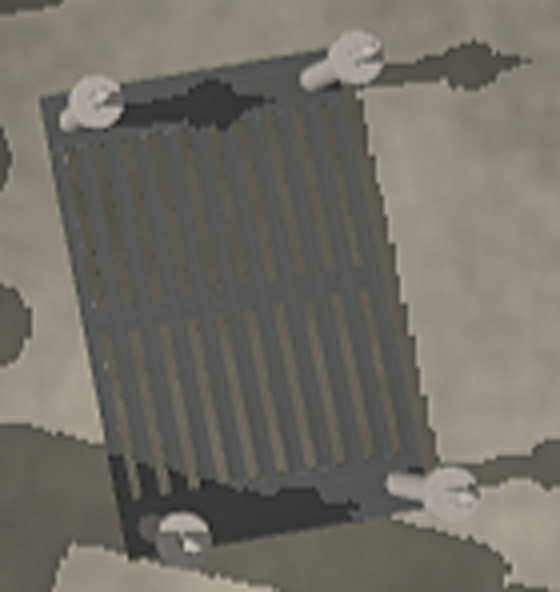

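Crop A: tier holes at (164,61), (399,116), (53,455), (295,511). Crop B: collar discs at (96,102), (355,57), (450,494), (184,537), and shelf corners at (40,97) and (132,558). I'll fit poses to these.

```bash
cat >> h.py <<'E'
def fit(P,Q):  # model P(2d)-> world Q : x,y,yaw
    P=np.array(P);Q=np.array(Q); p=P-P.mean(0); q=Q-Q.mean(0)
    a=np.arctan2((p[:,0]*q[:,1]-p[:,1]*q[:,0]).sum(),(p*q).sum())
    R=np.array([[np.cos(a),-np.sin(a)],[np.sin(a),np.cos(a)]]); T=Q.mean(0)-R@P.mean(0)
    return T,a,(Q-P@R.T-T)*1000
E
python3 - <<'E'
from h import *
f=lambda x,y,o:((x+.5)/4-.5+o[0],(y+.5)/4-.5+o[1])
# rows ordered: far-left, far-right, near-left, near-right ; model x along world +x approx
M=[(.115,.07),(.115,-.07),(-.115,.07),(-.115,-.07)]
Q=[ray("top",*f(*p,(135,148)),.003)[:2] for p in [(164,61),(399,116),(53,455),(295,511)]]
print("tier",fit(M,Q))
Q=[ray("top",*f(*p,(385,160)),.081)[:2] for p in [(96,102),(355,57),(184,537),(450,494)]]
print("rack",fit(M,Q))
Q=[ray("top",*f(*p,(385,160)),.012)[:2] for p in [(40,97),(132,558)]]
print("rack corners",fit([(.13,.085),(-.13,.085)],Q))
# scene: short/tall flask check
im=eyes.snapshot("scene")
m=(im.min(2)>150).astype(np.uint8)
n,l,st,ce=cv2.connectedComponentsWithStats(m)
for i in range(1,n):
    x,y=ce[i]
    if st[i,4]>60 and 270<x<420 and 140<y<270: print(ce[i],st[i],[ray("scene",x,y,z)[:2].round(4) for z in (.05,.1)])
E
```

```text
tier (array([0.49956127, 0.28507757]), np.float64(-0.2223777662076615), array([[-0.0148332 , -0.3022921 ],
       [-0.09951232,  0.0830615 ],
       [-0.4346657 ,  0.09506599],
       [ 0.54901122,  0.12416461]]))
rack (array([ 0.46766525, -0.28079496]), np.float64(0.1779544538068676), array([[-0.72250928, -0.16496195],
       [-0.38626628,  0.44839098],
       [ 1.66167049, -0.64627944],
       [-0.55289494,  0.36285042]]))
rack corners (array([ 0.46843489, -0.28179899]), np.float64(0.18298432159565403), array([[ 0.14985097,  0.02773057],
       [-0.14985097, -0.02773057]]))
```

Poses: tier (0.4996, 0.2851, yaw −0.222), rack (0.468, −0.281, yaw 0.179). I'll turn so the fingers close along world y, partly closing the gripper.

Request:
apply_moves(motion="0 0 0 -0.79; 0 0 0 -0.79; 0 0 0 -0.79; 0 0 0 0", grip=0.8)

```text
t: 0.65
position: [0.2512, 0.5721, 0.3024]
eef_rot: [-0.0, 0.001, 1.0, -0.0]
force: [-0.1, -0.5, 0.6]
gripper_width: 0.0735
gripper_force: 0.0
```

Request:
apply_moves(motion="-0.6 -1 0 0;-0.6 -1 0 0;-0.6 -1 0 0;-0.6 -1 0 0;-0.6 -1 0 0;-0.6 -1 0 0;-0.6 -1 0 0;-0.6 -1 0 0")

```text
t: 1.65
position: [0.3957, 0.3312, 0.3027]
eef_rot: [0.0, 0.002, 1.0, 0.0]
force: [-0.0, -0.4, 0.2]
gripper_width: 0.0738
gripper_force: 0.0
```

Request:
apply_moves(motion="-0.6 -1 0 0;-0.6 -1 0 0;-0.6 -1 0 0;-0.6 -1 0 0;-0.6 -1 0 0;-0.6 -1 0 0;-0.6 -1 0 0;-0.6 -1 0 0")

```text
t: 2.65
position: [0.5397, 0.0911, 0.3027]
eef_rot: [0.0, 0.002, 1.0, 0.0]
force: [0.6, 0.2, -0.2]
gripper_width: 0.0739
gripper_force: 0.0
```

```bash
cat >> h.py <<'E'
from scipy.spatial.transform import Rotation as Ro
def go(x,y,z,th=None,s=None):
    s=s or manip.state(); R=Ro.from_quat(s["eef_rot"],scalar_first=True).as_matrix()
    a=np.degrees(np.arctan2(R[1,1],R[0,1]))
    print("pos",s["position"].round(4),"close ang %.2f"%a,"tilt",R[:2,2].round(4),"w %.4f"%s["gripper_width"])
    print("units",(R.T@(np.array([x,y,z])-s["position"])/.03).round(3), "turn", None if th is None else round(-((th-a+90)%180-90)/10,3))
E
python3 - <<'E'
from h import *
go(.541,.072,.22,90)
E
```

```text
pos [0.5397 0.0911 0.3027] close ang 89.77 tilt [0. 0.] w 0.0739
units [-0.046 -0.638  2.756] turn -0.023
```

Request:
apply_moves(motion="0 -0.64 0.7 0; 0 0 0.7 0; 0 0 0 0")

```text
t: 3.02
position: [0.5384, 0.0726, 0.2594]
eef_rot: [-0.001, 0.002, 1.0, -0.0]
force: [0.5, -0.7, -0.0]
gripper_width: 0.0734
gripper_force: 0.0
```

Run:
```python
from h import *
c=cal("wrist"); im=eyes.snapshot("wrist"); cv2.imwrite("pics/w1.png",im[:,:,::-1])
print(c[1].round(3),c[2]); go(.541,.072,.22,90)
for p in [(.541,.072,.05),(.541,-.076,.05)]: print(px("wrist",p,c))
```

```text
[[ 0.003  1.     0.001]
 [ 0.956 -0.003  0.294]
 [ 0.294 -0.    -0.956]] [-0.07417291 -0.53388813  0.19314778]
pos [0.539  0.073  0.2604] close ang 89.86 tilt [-0.0014 -0.0001] w 0.0734
units [-0.07  -0.032  1.347] turn -0.014
[318.13256252 197.76250484]
[169.9410238  198.16934846]
```

View pics/w1.png

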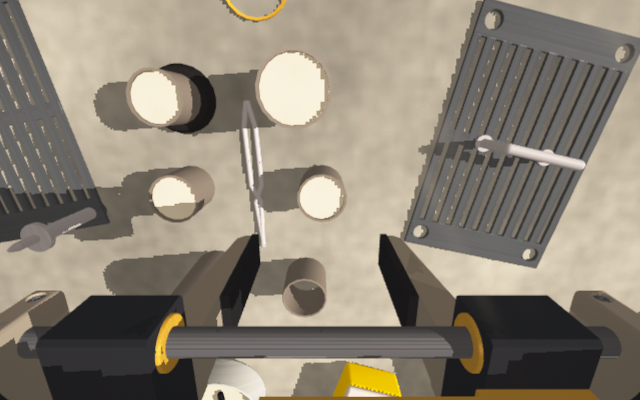

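The wrist view confirms short 1 at pixel (320,198) against a predicted (318,198), and short 2 at (171,198) against (170,198). Descending.

Request:
apply_moves(motion="-0.07 -0.02 0.9 0; 0 0 0.9 0; 0 0 0.9 0; 0 0 0.9 0; 0 0 0.8 0; 0 0 0.5 0; 0 0 0.28 0; 0 0 0 0")

```text
t: 4.08
position: [0.5415, 0.0725, 0.1054]
eef_rot: [-0.0, 0.0, 1.0, 0.0]
force: [-0.5, 0.1, -0.0]
gripper_width: 0.0736
gripper_force: 0.0
```

Request:
apply_moves(motion="0 0 0 0;0 0 0 0;0 0 0 0;0 0 0 0;0 0 0 0", grip=0, squeeze=25)

```text
t: 4.7
position: [0.5417, 0.0725, 0.1058]
eef_rot: [0.0, 0.0, 1.0, 0.0]
force: [-0.1, 1.3, 6.7]
gripper_width: 0.0494
gripper_force: 25.0
```

Request:
apply_moves(motion="0 0 -0.3 0;0 0 -0.7 0;0 0 -1 0;0 0 -1 0;0 0 -1 0;0 0 -0.6 0;0 0 0 0")

```text
t: 5.58
position: [0.5418, 0.0724, 0.2447]
eef_rot: [0.001, 0.0, 1.0, 0.0]
force: [-0.9, -0.1, -2.1]
gripper_width: 0.0498
gripper_force: 25.0
```

```bash
cat >> h.py <<'E'
def rk(x,y,T=(.468,-.281),a=.179):
    return T[0]+np.cos(a)*x-np.sin(a)*y, T[1]+np.sin(a)*x+np.cos(a)*y
E
python3 - <<'E'
from h import *
for x in (.055,-.055): print(rk(x,0))
go(*rk(-.055,0),.26,90)
E
```

```text
(np.float64(0.5221212226725447), np.float64(-0.27120748977897735))
(np.float64(0.4138787773274553), np.float64(-0.2907925102210227))
pos [0.5418 0.0724 0.2447] close ang 89.99 tilt [0.0025 0.0002] w 0.0498
units [  4.261 -12.107  -0.524] turn -0.001
```

Request:
apply_moves(motion="0.2 -0.6 0 0;0.35 -1 0 0;0.35 -1 0 0;0.35 -1 0 0;0.35 -1 0 0;0.35 -1 0 0;0.35 -1 0 0;0.35 -1 0 0")

```text
t: 6.58
position: [0.46, -0.157, 0.2421]
eef_rot: [-0.001, 0.0, 1.0, 0.0]
force: [0.5, 0.1, -1.8]
gripper_width: 0.0497
gripper_force: 25.0
```

Request:
apply_moves(motion="0.35 -1 0 0;0.35 -1 0 0;0.35 -1 0 0;0.35 -1 0 0;0.21 -0.5 0 0;0 0 0 0;0 0 0 0")

```text
t: 7.45
position: [0.4133, -0.2899, 0.243]
eef_rot: [-0.0, 0.0, 1.0, 0.0]
force: [0.5, -0.8, -1.2]
gripper_width: 0.0498
gripper_force: 25.0
```

Run:
```python
from h import *
go(*rk(-.055,0),.119,90)
```

```text
pos [ 0.4133 -0.2899  0.243 ] close ang 89.99 tilt [-0.0005  0.0007] w 0.0498
units [-0.02  -0.032  4.132] turn -0.001
```

Request:
apply_moves(motion="0 0 0.8 0;0 0 0.9 0;0 0 0.9 0;0 0 0.7 0;0 0 0.4 0;0 0 0.25 0;0 0 0.13 0;0 0 0 0")

```text
t: 8.45
position: [0.4136, -0.2906, 0.1211]
eef_rot: [0.0, 0.0, 1.0, -0.0]
force: [-0.9, -0.1, -1.5]
gripper_width: 0.0493
gripper_force: 25.0
```

Request:
apply_moves(motion="0 0 0.03 0;0 0 0 0;0 0 0 0")

```text
t: 8.82
position: [0.4135, -0.2907, 0.1202]
eef_rot: [0.0, 0.0, 1.0, -0.0]
force: [-0.2, 0.8, -1.6]
gripper_width: 0.0494
gripper_force: 25.0
```

Request:
apply_moves(motion="0 0 0.03 0;0 0 0.03 0;0 0 0 0;0 0 0 0")

```text
t: 9.32
position: [0.4135, -0.2906, 0.1182]
eef_rot: [-0.0, 0.0, 1.0, 0.0]
force: [-1.7, 0.5, -1.3]
gripper_width: 0.0499
gripper_force: 25.0
```

Request:
apply_moves(motion="0 0 0.02 0;0 0 0 0;0 0 0 0")

```text
t: 9.7
position: [0.4135, -0.2906, 0.1178]
eef_rot: [0.0, 0.0, 1.0, -0.0]
force: [-1.8, 0.9, 4.7]
gripper_width: 0.0495
gripper_force: 25.0
```

Request:
apply_moves(motion="0 0 0 0;0 0 0 0;0 0 0 0;0 0 0 0", grip=0.78)

```text
t: 10.2
position: [0.4135, -0.2906, 0.1175]
eef_rot: [-0.0, 0.0, 1.0, 0.0]
force: [-0.8, -1.2, 0.6]
gripper_width: 0.0717
gripper_force: 0.0
```

Request:
apply_moves(motion="0 0 -0.3 0;0 0 -0.8 0;0 0 -1 0;0 0 -1 0;0 0 -1 0;0 0 -0.5 0;0 0 0 0")

```text
t: 11.08
position: [0.4138, -0.2908, 0.2565]
eef_rot: [0.001, 0.0, 1.0, -0.001]
force: [0.3, 0.2, 0.5]
gripper_width: 0.0718
gripper_force: 0.0
```

Run:
```python
from h import *
go(.5405,-.076,.105,90)
```

```text
pos [ 0.4138 -0.2908  0.2565] close ang 90.00 tilt [ 0.0017 -0.0012] w 0.0718
units [-4.213  7.166  5.047] turn -0.0
```

Contact was detected cleanly. Next is short 2.

Request:
apply_moves(motion="-0.52 0.9 0 0;-0.52 0.9 0 0;-0.53 0.9 0 0;-0.53 0.9 0 0;-0.53 0.9 0 0;-0.53 0.9 0 0;-0.53 0.9 0 0;-0.52 0.86 0 0")

```text
t: 12.08
position: [0.5396, -0.0747, 0.254]
eef_rot: [-0.001, 0.0, 1.0, 0.0]
force: [-0.8, -0.9, -0.2]
gripper_width: 0.0714
gripper_force: 0.0
```

Request:
apply_moves(motion="0 0 0 0;0 0 0.5 0;0 0 1 0;0 0 1 0;0 0 1 0;0 0 0.7 0;0 0 0 0;0 0 0 0")

```text
t: 13.08
position: [0.5396, -0.0763, 0.1297]
eef_rot: [-0.0, 0.0, 1.0, -0.0]
force: [0.3, -0.7, 0.2]
gripper_width: 0.0718
gripper_force: 0.0
```

Run:
```python
from h import *
go(.5405,-.076,.105,90)
```

```text
pos [ 0.5396 -0.0763  0.1297] close ang 89.95 tilt [-0.0002 -0.    ] w 0.0718
units [-0.032  0.011  0.822] turn -0.005
```

Request:
apply_moves(motion="-0.03 0 0.5 0;0 0 0.32 0;0 0 0 0;0 0 0 0")

```text
t: 13.58
position: [0.5408, -0.0758, 0.105]
eef_rot: [-0.0, 0.0, 1.0, 0.0]
force: [0.3, -0.2, -0.0]
gripper_width: 0.0713
gripper_force: 0.0
```

Request:
apply_moves(motion="0 0 0 0;0 0 0 0;0 0 0 0;0 0 0 0;0 0 0 0", grip=0)

```text
t: 14.2
position: [0.5408, -0.0757, 0.1052]
eef_rot: [0.0, 0.0, 1.0, 0.0]
force: [-0.4, 1.4, 4.3]
gripper_width: 0.0492
gripper_force: 25.0
```

Request:
apply_moves(motion="0 0 -0.3 0;0 0 -0.7 0;0 0 -1 0;0 0 -1 0;0 0 -1 0;0 0 -0.8 0;0 0 0 0")

```text
t: 15.08
position: [0.5415, -0.076, 0.2507]
eef_rot: [0.002, 0.0, 1.0, -0.0]
force: [-0.6, -0.1, -2.9]
gripper_width: 0.0498
gripper_force: 25.0
```

Run:
```python
from h import *
go(*rk(.055,0),.119,90)
```

```text
pos [ 0.5415 -0.076   0.2507] close ang 89.99 tilt [ 0.0034 -0.0007] w 0.0498
units [ 0.658 -6.504  4.394] turn -0.001
```

Request:
apply_moves(motion="0.08 -0.7 0 0;0.08 -0.9 0 0;0.08 -0.9 0 0;0.08 -0.9 0 0;0.08 -0.9 0 0;0.08 -0.9 0 0;0.08 -0.9 0 0;0.04 -0.4 0 0")

```text
t: 16.08
position: [0.5219, -0.2717, 0.2476]
eef_rot: [-0.001, 0.001, 1.0, 0.0]
force: [0.3, -0.5, -2.6]
gripper_width: 0.0497
gripper_force: 25.0
```

Request:
apply_moves(motion="0 0 0 0;0 0 0 0;0 0 0.8 0;0 0 0.9 0;0 0 0.9 0;0 0 0.7 0;0 0 0.4 0;0 0 0.2 0")

```text
t: 17.08
position: [0.5228, -0.2703, 0.1316]
eef_rot: [-0.0, -0.0, 1.0, 0.0]
force: [0.9, 0.2, -2.6]
gripper_width: 0.0497
gripper_force: 25.0
```

Run:
```python
from h import *
go(*rk(.055,0),.119,90)
```

```text
pos [ 0.5228 -0.2703  0.1316] close ang 90.03 tilt [-0.0004  0.0003] w 0.0497
units [ 0.022 -0.032  0.42 ] turn 0.003
```

Request:
apply_moves(motion="0 0 0 0;0 0 0.2 0;0 0 0.1 0;0 0 0.03 0;0 0 0.03 0;0 0 0 0;0 0 0 0")

```text
t: 17.95
position: [0.5227, -0.2708, 0.1213]
eef_rot: [0.0, 0.0, 1.0, -0.0]
force: [0.1, -0.0, -1.5]
gripper_width: 0.0496
gripper_force: 25.0
```

Request:
apply_moves(motion="0 0 0.04 0;0 0 0.04 0;0 0 0.03 0;0 0 0.02 0;0 0 0 0;0 0 0 0")

```text
t: 18.7
position: [0.5227, -0.2708, 0.1173]
eef_rot: [0.0, 0.0, 1.0, -0.0]
force: [0.5, 0.3, -1.3]
gripper_width: 0.0494
gripper_force: 25.0
```

Request:
apply_moves(motion="0 0 0.02 0;0 0 0 0;0 0 0 0")

```text
t: 19.08
position: [0.5227, -0.2708, 0.1172]
eef_rot: [0.0, 0.0, 1.0, -0.0]
force: [-2.0, 1.1, 4.1]
gripper_width: 0.0493
gripper_force: 25.0
```

Request:
apply_moves(motion="0 0 0 0;0 0 0 0;0 0 0 0;0 0 0 0", grip=0.78)

```text
t: 19.58
position: [0.5227, -0.2708, 0.1166]
eef_rot: [-0.0, 0.0, 1.0, 0.0]
force: [0.3, 0.4, 0.4]
gripper_width: 0.0717
gripper_force: 0.0
```

Request:
apply_moves(motion="0 0 -0.3 0;0 0 -0.8 0;0 0 -1 0;0 0 -1 0;0 0 -1 0;0 0 -1 0;0 0 -1 0;0 0 0 0")

```text
t: 20.58
position: [0.5236, -0.2713, 0.3025]
eef_rot: [0.002, 0.0, 1.0, -0.001]
force: [0.3, 0.1, -0.1]
gripper_width: 0.072
gripper_force: 0.0
```

Run:
```python
from h import *
c=cal("wrist"); im=eyes.snapshot("wrist"); cv2.imwrite("pics/w2.png",im[:,:,::-1])
cv2.imwrite("pics/t2.png",cv2.resize(eyes.snapshot("top")[160:308,385:525,::-1],None,fx=4,fy=4,interpolation=2))
a=[px("wrist",(*rk(x,y),.108),c).round(1) for x in (.115,-.115) for y in (.07,-.07)]; print(a)
print([px("top",(*rk(x,y),.108)).round(1) for x in (.115,-.115) for y in (.07,-.07)])
go(.4996,.2851,.28,-12.74)
```

```text
[array([399.4, 241.6]), array([262. , 263.8]), array([369.7, -27.1]), array([194.6,   9.9])]
[array([411.4, 182.7]), array([478.4, 171.2]), array([434.1, 296.1]), array([503.2, 283.8])]
pos [ 0.5224 -0.2707  0.2995] close ang 89.99 tilt [ 0.0001 -0.0001] w 0.0720
units [ 0.765 18.525  0.65 ] turn -7.727
```

View pics/w2.png

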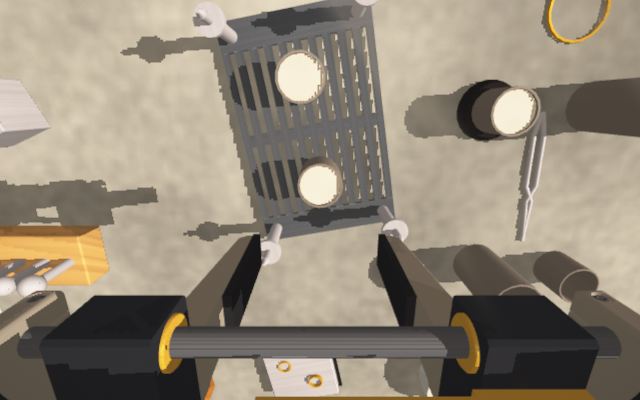

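Both short flasks stand on the lower shelf, at (300,76) and (320,185). Next I'll check the pin positions against the prediction in the top crop.

Run:
```python
from h import *
im=cv2.imread("pics/t2.png")
im=cv2.convertScaleAbs(im,alpha=1.0)
for x in (.115,-.115):
  for y in (.07,-.07):
    for z,col in ((.108,(0,0,255)),(.082,(255,0,0))):
      u,v=px("top",(*rk(x,y),z)); u=(u-385+.5)*4-.5; v=(v-160+.5)*4-.5
      if z>.1: cv2.circle(im,(int(round(u)),int(round(v))),2,col,-1)
      else: cv2.ellipse(im,((u,v),(2*14*416.9/800*4,)*2,0),col,1)
cv2.imwrite("pics/t2b.png",im)
```

```text
(no output)
```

View pics/t2b.png

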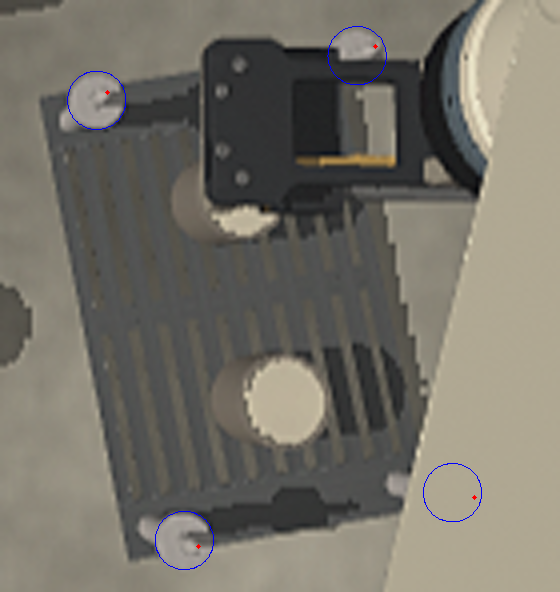

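The predicted collars (blue) and pin tips (red) match. Now I'll turn for the tier handle and travel there.

Request:
apply_moves(motion="0 0 0 1;0 0 0 1;0 0 0 1;0 0 0 1;0 0 0 1;0 0 0 1;0 0 0 1;0 0 0 1")

```text
t: 21.68
position: [0.522, -0.2704, 0.2979]
eef_rot: [-0.001, 0.645, 0.764, -0.0]
force: [0.2, 0.3, 0.1]
gripper_width: 0.0714
gripper_force: 0.0
```

Request:
apply_moves(motion="0 0 0 1;0 0 0 1;0 0 0 0.27;0 0 0 0;0 0 0 0")

```text
t: 22.3
position: [0.5224, -0.2706, 0.2988]
eef_rot: [-0.001, 0.781, 0.625, -0.0]
force: [-0.4, 0.1, 0.4]
gripper_width: 0.0715
gripper_force: 0.0
```

Run:
```python
from h import *
go(.4996,.2851,.28,-12.74)
```

```text
pos [ 0.5224 -0.2706  0.2988] close ang -12.64 tilt [-0.0012  0.0006] w 0.0715
units [17.909 -4.794  0.641] turn 0.01
```

Request:
apply_moves(motion="1 -0.27 0 0;1 -0.27 0 0;1 -0.27 0 0;1 -0.27 0 0;1 -0.27 0 0;1 -0.27 0 0;1 -0.27 0 0;1 -0.27 0 0")

```text
t: 23.3
position: [0.512, -0.0214, 0.2995]
eef_rot: [-0.0, 0.781, 0.625, -0.0]
force: [-0.5, -0.6, -0.0]
gripper_width: 0.0713
gripper_force: 0.0
```

Request:
apply_moves(motion="1 -0.27 0 0;1 -0.27 0 0;1 -0.27 0 0;1 -0.27 0 0;1 -0.27 0 0;1 -0.27 0 0;1 -0.27 0 0;0.9 -0.24 0 0")

```text
t: 24.3
position: [0.5018, 0.2239, 0.2994]
eef_rot: [-0.0, 0.781, 0.625, -0.0]
force: [0.2, -0.7, -0.7]
gripper_width: 0.072
gripper_force: 0.0
```

Request:
apply_moves(motion="0.8 -0.2 0 0;0.6 -0.15 0 0;0.5 -0.13 0 0;0 0 0.5 0;0 0 0 0;0 0 0 0")

```text
t: 25.05
position: [0.5005, 0.2809, 0.2844]
eef_rot: [0.0, 0.781, 0.624, -0.0]
force: [-1.0, -0.5, -0.0]
gripper_width: 0.0719
gripper_force: 0.0
```

Run:
```python
from h import *
c=cal("wrist"); im=eyes.snapshot("wrist"); cv2.imwrite("pics/w3.png",im[:,:,::-1])
T=(.4996,.2851);a=-.2224
print([px("wrist",(*rk(x,y,T,a),.003),c).round(1) for x in (.115,-.115) for y in (.07,-.07)])
print([px("wrist",(*rk(0,y,T,a),.05),c).round(1) for y in (.036,-.036)])
go(.4996,.2851,.119,-12.74)
```

```text
[array([418. , 114.8]), array([407.4, 228. ]), array([217.7, 114.7]), array([228.3, 227.8])]
[array([317.7, 150.2]), array([317.7, 215.6])]
pos [0.5007 0.281  0.2846] close ang -12.75 tilt [-0.0002 -0.0002] w 0.0718
units [ 0.125 -0.064  5.521] turn -0.001
```

View pics/w3.png

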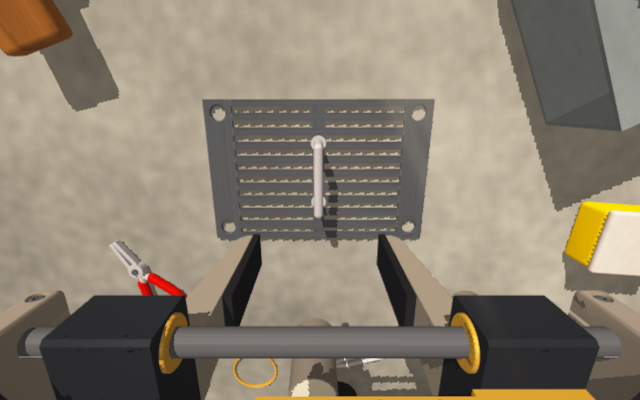

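The wrist view shows the holes at (217,113), (418,114), (229,227), (408,227) and the handle at x = 318, within about 1 px of the prediction. Descending to grip.

Request:
apply_moves(motion="0.12 -0.06 0.7 0;0 0 0.9 0;0 0 0.9 0;0 0 0.9 0;0 0 0.9 0;0 0 0.7 0;0 0 0.4 0;0 0 0.12 0")

```text
t: 26.1
position: [0.4996, 0.2853, 0.1188]
eef_rot: [-0.0, 0.781, 0.624, -0.0]
force: [-0.2, -0.4, -0.9]
gripper_width: 0.0718
gripper_force: 0.0
```

Request:
apply_moves(motion="0 0 0 0;0 0 0 0")

```text
t: 26.35
position: [0.5, 0.2857, 0.1199]
eef_rot: [0.0, 0.781, 0.624, 0.001]
force: [-0.5, 0.7, -0.6]
gripper_width: 0.0719
gripper_force: 0.0
```

Request:
apply_moves(motion="0 0 0 0;0 0 0 0;0 0 0 0;0 0 0 0;0 0 0 0;0 0 0 0;0 0 0 0;0 0 0 0", grip=0, squeeze=50)

```text
t: 27.35
position: [0.4996, 0.2856, 0.1191]
eef_rot: [-0.0, 0.781, 0.624, -0.0]
force: [-0.8, -0.6, 0.4]
gripper_width: 0.0084
gripper_force: 50.0
```

Run:
```python
from h import *
go(.4996,.2851,.119,-12.74); s=manip.state(); print(s["force"],s["gripper_force"])
```

```text
pos [0.4996 0.2856 0.1191] close ang -12.71 tilt [-0.0001  0.0001] w 0.0084
units [-0.015  0.005  0.002] turn 0.003
[-0.75823133 -0.56547057  0.4064879 ] 49.99974846839905
```

Request:
apply_moves(motion="0 0 -0.2 0;0 0 -0.5 0;0 0 -0.8 0;0 0 -0.9 0;0 0 -0.9 0;0 0 -0.9 0;0 0 -0.8 0;0 0 -0.5 0")

```text
t: 28.35
position: [0.4997, 0.2856, 0.2861]
eef_rot: [0.0, 0.781, 0.625, 0.001]
force: [0.7, -0.0, -3.6]
gripper_width: 0.0086
gripper_force: 50.0
```

Request:
apply_moves(motion="0 0 -0.2 -0.4;0 0 0 -0.6;0 0 0 -0.7;0 0 0 -0.4;0 0 0 -0.2;0 0 0 0;0 0 0 0")

```text
t: 29.22
position: [0.4996, 0.2855, 0.2901]
eef_rot: [-0.0, 0.641, 0.767, -0.0]
force: [0.1, -0.2, -3.2]
gripper_width: 0.0087
gripper_force: 50.0
```

Run:
```python
from h import *
cv2.imwrite("pics/s4.png",eyes.snapshot("scene")[:,:,::-1])
go(.468,-.281,.29,np.degrees(.179)); s=manip.state(); print(s["force"],s["torque"],s["gripper_force"])
```

```text
pos [0.4996 0.2855 0.2901] close ang 10.24 tilt [-0.  0.] w 0.0087
units [-1.8395e+01 -4.3930e+00  3.0000e-03] turn -0.001
[ 0.32115882  0.57250153 -4.03257498] [-0.06445361  0.05609171  0.03790096] 49.998918771743774
```

View pics/s4.png

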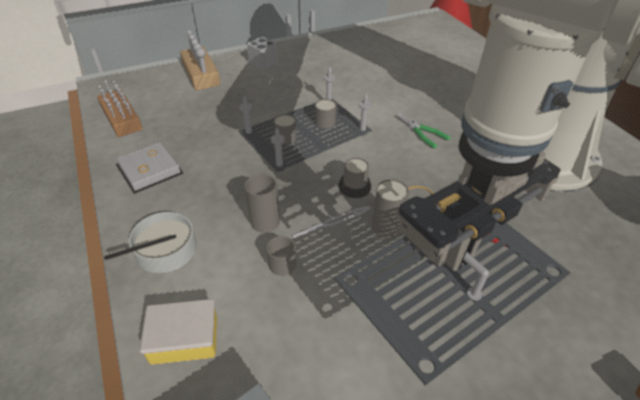

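The tier is held level at z ≈ 0.17. Carrying it over the rack.

Request:
apply_moves(motion="-0.4 -0.1 0 0;-0.8 -0.19 0 0;-1 -0.24 0 0;-1 -0.24 0 0;-1 -0.24 0 0;-1 -0.24 0 0;-1 -0.24 0 0;-1 -0.24 0 0")

```text
t: 30.28
position: [0.4866, 0.0621, 0.2902]
eef_rot: [0.0, 0.641, 0.768, -0.0]
force: [0.9, 0.2, -4.3]
gripper_width: 0.0086
gripper_force: 50.0
```

Request:
apply_moves(motion="-1 -0.24 0 0;-1 -0.24 0 0;-1 -0.24 0 0;-1 -0.24 0 0;-1 -0.24 0 0;-1 -0.24 0 0;-1 -0.24 0 0;-1 -0.24 0 0")

```text
t: 31.28
position: [0.4726, -0.1841, 0.2902]
eef_rot: [0.0, 0.641, 0.768, -0.0]
force: [0.7, -0.8, -3.5]
gripper_width: 0.0082
gripper_force: 50.0
```

Request:
apply_moves(motion="-1 -0.24 0 0;-0.9 -0.21 0 0;-0.7 -0.17 0 0;-0.4 -0.1 0 0;-0.2 -0.05 0 0;0 0 0 0;0 0 0 0")

```text
t: 32.15
position: [0.4678, -0.2807, 0.29]
eef_rot: [-0.0, 0.641, 0.768, 0.0]
force: [0.5, 0.1, -3.5]
gripper_width: 0.0083
gripper_force: 50.0
```

Run:
```python
from h import *
go(.468,-.281,.24,np.degrees(.179)); s=manip.state(); print(s["force"],s["torque"],s["gripper_force"])
```

```text
pos [ 0.4678 -0.2807  0.29  ] close ang 10.32 tilt [-0.0002  0.0003] w 0.0083
units [-0.013  0.006  1.667] turn 0.006
[ 0.50626226  0.05083499 -3.53316722] [-0.0461277   0.07450133 -0.02983238] 49.99860405921936
```

Request:
apply_moves(motion="0 0 0.5 0;0 0 0.6 0;0 0 0.4 0;0 0 0.2 0;0 0 0.1 0;0 0 0 0;0 0 0 0")

```text
t: 33.02
position: [0.468, -0.2814, 0.2365]
eef_rot: [0.0, 0.641, 0.768, 0.0]
force: [-0.1, -0.9, -3.1]
gripper_width: 0.0088
gripper_force: 50.0
```

Run:
```python
from h import *
im=eyes.snapshot("top")[160:308,385:525,::-1]; im2=eyes.snapshot("scene")[75:175,225:385,::-1]
A=cv2.resize(im,None,fx=4,fy=4,interpolation=2)[:,:400]
A=cv2.resize(im,(378,400),interpolation=2); B=cv2.resize(im2,(420,262),interpolation=2)
out=np.zeros((400,800,3),np.uint8); out[:,:378]=A; out[:262,380:]=B
cv2.imwrite("pics/s5.png",out); go(.468,-.281,.201,np.degrees(.179))
```

```text
pos [ 0.4679 -0.2814  0.2365] close ang 10.29 tilt [ 0.0006 -0.0004] w 0.0084
units [0.014 0.005 1.183] turn 0.003
```

View pics/s5.png

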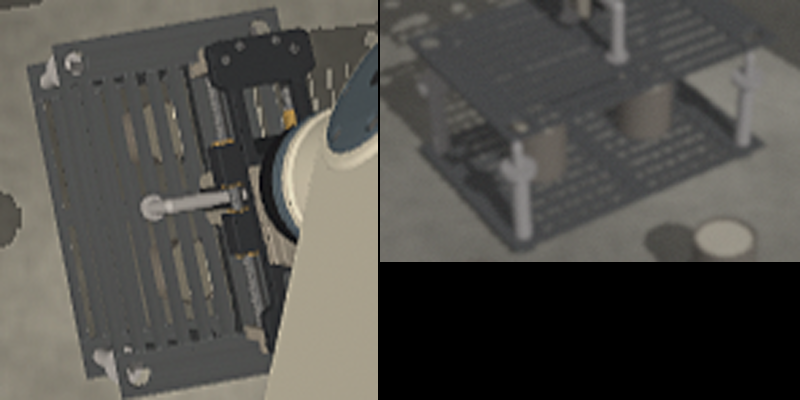

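Pins and collars show through the holes, at (74,63) and (139,375) in the left panel. Lowering slowly while watching the force.

Request:
apply_moves(motion="0.01 0 0.15 0;0 0 0.15 0;0 0 0.15 0;0 0 0.1 0;0 0 0 0")

```text
t: 33.75
position: [0.4676, -0.2809, 0.2193]
eef_rot: [-0.0, 0.641, 0.768, -0.0]
force: [-0.3, 0.1, -3.7]
gripper_width: 0.0084
gripper_force: 50.0
```

Request:
apply_moves(motion="0 0 0.15 0;0 0 0.15 0;0 0 0.1 0;0 0 0 0")

```text
t: 34.25
position: [0.4675, -0.2809, 0.2072]
eef_rot: [-0.0, 0.641, 0.768, -0.0]
force: [-1.1, 0.2, -4.2]
gripper_width: 0.0088
gripper_force: 50.0
```

Request:
apply_moves(motion="0 0 0.1 0;0 0 0.05 0;0 0 0 0;0 0 0 0")

```text
t: 34.75
position: [0.4677, -0.281, 0.2031]
eef_rot: [0.0, 0.641, 0.768, 0.0]
force: [-0.5, 0.6, -3.7]
gripper_width: 0.0086
gripper_force: 50.0
```

Request:
apply_moves(motion="0 0 0.03 0;0 0 0.03 0;0 0 0 0;0 0 0 0")

```text
t: 35.25
position: [0.4677, -0.281, 0.2013]
eef_rot: [0.0, 0.641, 0.768, 0.0]
force: [0.3, 0.4, -3.1]
gripper_width: 0.0081
gripper_force: 50.0
```

Request:
apply_moves(motion="0 0 0.02 0;0 0 0 0;0 0 0 0")

```text
t: 35.62
position: [0.4677, -0.281, 0.2007]
eef_rot: [-0.0, 0.641, 0.768, -0.0]
force: [0.7, -0.1, -3.9]
gripper_width: 0.0086
gripper_force: 50.0
```

Request:
apply_moves(motion="0 0 0.02 0;0 0 0.02 0;0 0 0 0;0 0 0 0")

```text
t: 36.12
position: [0.4678, -0.281, 0.2003]
eef_rot: [0.0, 0.641, 0.768, 0.0]
force: [-2.1, 1.8, 6.2]
gripper_width: 0.0085
gripper_force: 50.0
```

It is seated on the collars (contact at TCP z 0.2003). Releasing, lifting and turning back.

Request:
apply_moves(motion="0 0 0 0;0 0 0 0;0 0 0 0;0 0 0 0;0 0 0 0;0 0 0 0", grip=0.5)

```text
t: 36.88
position: [0.4677, -0.281, 0.1995]
eef_rot: [0.0, 0.641, 0.768, -0.0]
force: [0.1, -0.2, 0.4]
gripper_width: 0.0461
gripper_force: 0.0
```

Request:
apply_moves(motion="0 0 -0.3 0;0 0 -0.8 0;0 0 -1 0;0 0 -1 0;0 0 -1 0;0 0 -0.5 0;0 0 0 0")

```text
t: 37.75
position: [0.468, -0.2812, 0.3384]
eef_rot: [0.001, 0.641, 0.768, 0.0]
force: [-0.4, 0.5, 0.2]
gripper_width: 0.046
gripper_force: 0.0
```

Request:
apply_moves(motion="0 0 0 -1;0 0 0 -1;0 0 0 -1;0 0 0 -1;0 0 0 -1;0 0 0 -1;0 0 0 -1;0 0 0 -0.97", grip=0.88)

```text
t: 38.75
position: [0.4672, -0.2807, 0.3358]
eef_rot: [-0.001, -0.003, 1.0, 0.001]
force: [0.3, -0.1, -0.0]
gripper_width: 0.0809
gripper_force: 0.0
```

Run:
```python
from h import *
c=cal("wrist"); im=eyes.snapshot("wrist"); cv2.imwrite("pics/w6.png",im[:,:,::-1])
print([px("wrist",(*rk(x,y),z),c).round(1) for z in(.086,.108) for x in (-.115,.115) for y in (.07,-.07)])
go(.441,.0505,.26,90)
```

```text
[array([367.1,  64.5]), array([231.5,  90. ]), array([390.7, 266. ]), array([278.6, 283.3]), array([370.7,  61.4]), array([225.2,  88.8]), array([395.1, 275.5]), array([276.3, 293.7])]
pos [ 0.4672 -0.2807  0.3358] close ang 90.78 tilt [-0.0022  0.0012] w 0.0810
units [ 0.717 11.048  2.543] turn 0.078
```

View pics/w6.png

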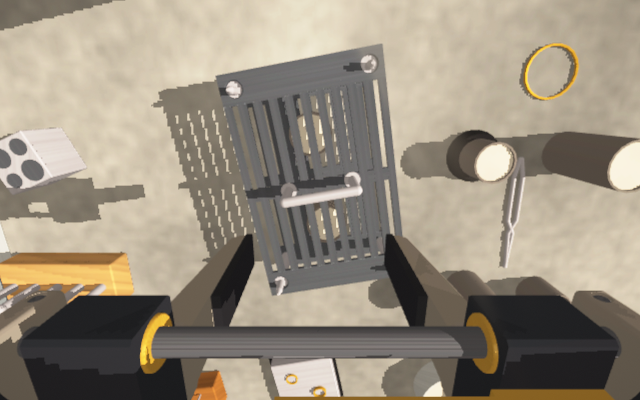

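The tier is seated, with holes at (233,89) and (368,63) as predicted. Now the tall flask.

Request:
apply_moves(motion="0.05 0.7 0 0.08;0.06 1 0 0;0.06 1 0 0;0.06 1 0 0;0.06 1 0 0;0.06 1 0 0;0.06 1 0 0;0.06 1 0 0")

```text
t: 39.8
position: [0.456, -0.0488, 0.3364]
eef_rot: [-0.001, 0.009, 1.0, 0.0]
force: [1.0, -0.6, -0.1]
gripper_width: 0.0809
gripper_force: 0.0
```

Request:
apply_moves(motion="0.08 1 0.5 0;0.08 1 0.6 0;0.08 0.9 0.6 0;0.04 0.4 0.5 0;0 0 0.3 0;0 0 0 0;0 0 0 0")

```text
t: 40.67
position: [0.4499, 0.0486, 0.2628]
eef_rot: [0.0, 0.008, 1.0, -0.0]
force: [0.2, 0.5, -0.7]
gripper_width: 0.0808
gripper_force: 0.0
```

Run:
```python
from h import *
c=cal("wrist"); im=eyes.snapshot("wrist")
m=(im.min(2)>190).astype(np.uint8); n,l,st,ce=cv2.connectedComponentsWithStats(m)
for i in range(1,n):
    if st[i,4]>800 and ce[i][1]<280: print(ce[i],st[i],ray("wrist",*ce[i],.099,c).round(4))
print(px("wrist",(.441,.0505,.099),c))
go(.441,.0505,.133,90)
```

```text
[323.12691997 198.55092967] [ 295  171   57   56 2474] [0.4403 0.0525 0.099 ]
[194.31564501 190.01280878] [ 175  173   41   33 1093] [ 0.4312 -0.0551  0.099 ]
[320.81284488 199.37739711]
pos [0.45   0.0487 0.263 ] close ang 89.13 tilt [ 0.0009 -0.    ] w 0.0808
units [0.304 0.056 4.332] turn -0.087
```

Request:
apply_moves(motion="0.31 0.09 0 -0.08;0 0 0.7 0;0 0 0.9 0;0 0 0.9 0;0 0 0.9 0;0 0 0.6 0;0 0 0.33 0;0 0 0 0")

```text
t: 41.72
position: [0.44, 0.0521, 0.1325]
eef_rot: [-0.0, 0.0, 1.0, -0.0]
force: [0.2, 0.1, 1.0]
gripper_width: 0.0808
gripper_force: 0.0
```

Request:
apply_moves(motion="0 0 0 0;0 0 0 0;0 0 0 0;0 0 0 0;0 0 0 0;0 0 0 0", grip=0, squeeze=40)

```text
t: 42.48
position: [0.4408, 0.0523, 0.1332]
eef_rot: [0.001, 0.0, 1.0, 0.0]
force: [-0.9, 1.9, 6.0]
gripper_width: 0.0577
gripper_force: 40.0
```

Request:
apply_moves(motion="0 0 -0.3 0;0 0 -0.7 0;0 0 -1 0;0 0 -1 0;0 0 -1 0;0 0 -1 0;0 0 -0.6 0;0 0 0 0")

```text
t: 43.48
position: [0.4404, 0.052, 0.3016]
eef_rot: [0.001, 0.0, 1.0, 0.0]
force: [0.4, 0.5, -5.3]
gripper_width: 0.0573
gripper_force: 40.0
```

Run:
```python
from h import *
go(*rk(-.058,0),.225,90)
```

```text
pos [0.4404 0.052  0.3016] close ang 89.99 tilt [0.002  0.0001] w 0.0573
units [  0.987 -11.446   2.551] turn -0.001
```

Request:
apply_moves(motion="0.04 -0.5 0 0;0.08 -1 0 0;0.09 -1 0 0;0.09 -1 0 0;0.09 -1 0 0;0.09 -1 0 0;0.09 -1 0 0;0.09 -1 0 0")

```text
t: 44.48
position: [0.4191, -0.1743, 0.2993]
eef_rot: [-0.001, 0.0, 1.0, 0.0]
force: [0.7, 0.3, -5.0]
gripper_width: 0.0577
gripper_force: 40.0
```

Request:
apply_moves(motion="0.09 -1 0 0;0.09 -1 0 0;0.08 -0.9 0 0;0.05 -0.6 0 0;0.04 -0.45 0 0;0 0 0 0;0 0 0 0")

```text
t: 45.35
position: [0.4099, -0.2908, 0.3004]
eef_rot: [-0.0, 0.0, 1.0, 0.0]
force: [0.3, 0.3, -5.4]
gripper_width: 0.0574
gripper_force: 40.0
```

Request:
apply_moves(motion="0 0 0.5 0;0 0 0.7 0;0 0 0.6 0;0 0 0.4 0;0 0 0.2 0;0 0 0.1 0;0 0 0 0;0 0 0 0")

```text
t: 46.35
position: [0.4102, -0.2916, 0.226]
eef_rot: [0.0, 0.0, 1.0, -0.0]
force: [0.1, -1.2, -4.8]
gripper_width: 0.0577
gripper_force: 40.0
```

Run:
```python
from h import *
go(*rk(-.058,0),.219,90)
```

```text
pos [ 0.4102 -0.2916  0.226 ] close ang 89.99 tilt [ 0.0007 -0.0005] w 0.0577
units [-0.025  0.008  0.235] turn -0.001
```

Request:
apply_moves(motion="0 0 0.07 0;0 0 0.05 0;0 0 0.04 0;0 0 0 0;0 0 0 0")

```text
t: 46.98
position: [0.4099, -0.2914, 0.2208]
eef_rot: [-0.0, 0.0, 1.0, 0.0]
force: [0.6, 0.2, -4.8]
gripper_width: 0.0578
gripper_force: 40.0
```

Request:
apply_moves(motion="0 0 0.03 0;0 0 0.02 0;0 0 0 0;0 0 0 0")

```text
t: 47.48
position: [0.4099, -0.2914, 0.2193]
eef_rot: [-0.0, 0.0, 1.0, 0.0]
force: [-0.1, -0.3, -6.3]
gripper_width: 0.0573
gripper_force: 40.0
```

Request:
apply_moves(motion="0 0 0.02 0;0 0 0 0;0 0 0 0")

```text
t: 47.85
position: [0.41, -0.2914, 0.2192]
eef_rot: [0.0, 0.0, 1.0, -0.0]
force: [-3.5, 2.3, 6.0]
gripper_width: 0.0578
gripper_force: 40.0
```

Contact. Releasing and retreating.

Request:
apply_moves(motion="0 0 0 0;0 0 0 0;0 0 0 0;0 0 0 0;0 0 0 0", grip=0.88)

```text
t: 48.48
position: [0.41, -0.2914, 0.2187]
eef_rot: [0.0, 0.0, 1.0, -0.0]
force: [-0.6, -0.8, 0.2]
gripper_width: 0.0812
gripper_force: 0.0
```

Request:
apply_moves(motion="0 0 -0.3 0;0 0 -0.8 0;0 0 -1 0;0 0 -1 0;0 0 -1 0;0 0 -1 0;0 0 -0.5 0;0 0 0 0")

```text
t: 49.48
position: [0.4101, -0.2916, 0.3875]
eef_rot: [0.001, 0.0, 1.0, -0.001]
force: [-0.3, -0.5, -0.5]
gripper_width: 0.0808
gripper_force: 0.0
```

Run:
```python
from h import *
cv2.imwrite("pics/s7.png",eyes.snapshot("scene")[:,:,::-1]); print(manip.state()["force"])
```

```text
[0.03486344 0.21634135 0.07706697]
```

View pics/s7.png

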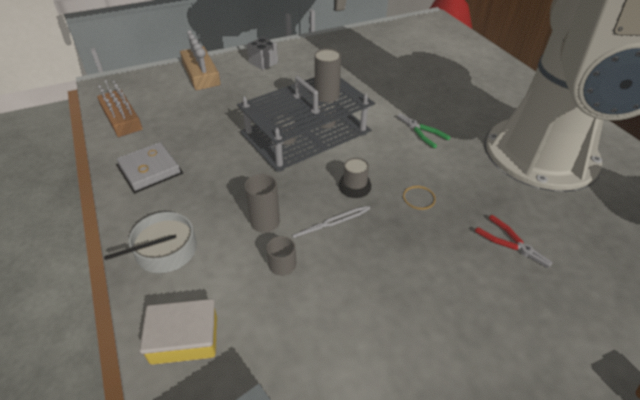

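The tall flask stands upright on the level upper shelf at (327,75). The empties and the rubber-based flask haven't moved. Handing in.

```bash
python3 -c "
from station import manip
print(manip.close_job())"
```

```text
the job is handed in; nothing more can be done
None
```

The job is handed in at about 49 s of the 144 s allowed: two short flasks on the lower shelf, upper shelf seated on the collars, tall flask upright on top, and nothing else moved, though no verdict came back.

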